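Clamp a brass tube in the bench jig

ROBOT

A 6-joint arm with a two-finger parallel gripper is mounted at the origin on the work surface. World frame = base frame: x ahead of the robot, y to its left, z up, the work surface at z = 0. Lengths are in m, angles in rad, forces in N, time in s.
With the tool pointing down it reaches from about 0.4 to 0.825 m from the base axis. Payload 7 kg.
Tool frame: the origin (TCP) lies midway between the tips of the shut fingers; the grasp point (between the pads) lies 19 mm behind it; z points along the fingers, x is the direction in which the jaws open and shut, and the axes are right-handed (so a half turn about z gives the same grasp; the last joint's range is limited). The gripper opens to 88 mm and grips with 3 to 60 N. Pads are 19 mm wide; open, the fingers measure 130 mm over their backs; the gripper's body (78 mm by 193 mm) begins 47 mm behind the grasp point.
Start: joints at [1.441, 0.359, 0.012, 0, -1.224, -0.288], TCP at [0.274, 0.617, 0.227] pointing down, gripper open.
Joint ranges: [-3.07, 3.07], [-1.43, 2.12], [-1.02, 1.25], [-3.03, 1.67], [-3.05, -0], [-3.03, 3.03]. Speed limits (rad/s): [2.39, 2.39, 3.01, 3.14, 3.14, 3.14].

INTERFACE

Orientations are given as [roll, pitch, yaw] about the fixed x, y, z axes, in that order (R = Rz(yaw) Ry(pitch) Rx(roll)).
In Python, from station import arm, grab_frame, camera_params gives the robot as it stands.
- The arm moves only by the shell command python3 -m handwheel 'ROWS' [FORCE]. ROWS is JSON, a list that holds one entry, the list of rows, each a list of 5 numbers: the finger opening in m, from 0 to 0.0876, then the shift along the tool's x, y, z in m, then the turn about the tool's z in degrees. A call has 1 to 20 rows; each row is the pose to reach, as a shift and turn from the pose measured when the call began, along the tool's axes at that moment; what a row does not reach only later rows make up. A row lasts 1/12 s, in which the tool goes at most 41.7 mm and 7.16 degrees, less where a joint would pass 70% of its speed; a pose out of reach is approached as far as the arm can. A call with a gripper value outside its range is refused whole. The fingers move at their own pace and stop on an object; FORCE is the grip in N (left out, the last holds). Time passes only in rows, so rows that repeat a pose let the fingers close. It gives the time, the measured TCP pose, the force and the opening at its end, in the units of the state.
- arm.get_state(): the state, without advancing time (a new reading comes with each control period).
- grab_frame(name): name is "scene" or "side" or "wrist"; returns the picture (400x640x3 uint8, blue, green, red); there is no depth.
- camera_params(name): a dict with "intrinsics" (3x3 intrinsics, pixels), "R" (3x3) and "t" (3): a world point X has camera coordinates R X + t; the wrist camera has in their place "tool_from_camera" (4x4, takes a point from camera to tool coordinates, whose origin is the TCP and whose axes are the tool frame's). Camera axes: x right, y down, z forward; pixel columns grow to the right and rows downward; lengths in m; the calibration is good to about 2 mm. The wrist camera is an equidistant fisheye: a pixel r from the principal point sees the ray r / f radians off the axis. A picture is of the moment at which its call begins: read the wrist's pose just before it. camera_params takes no time and is no camera call.
- arm.job_done(): hands the job in, once; it reports no verdict.
The state is a dict: "t": time; "q": joint angles; "qd": joint speeds; "joint_efforts": joint torques, N m; "eef_pos": TCP position; "ee_rot": TCP orientation; "force": force on the tool from outside, world axes, zero at the start; "moment": the same for the moment, N m; "width": finger opening in m.
Only numpy, scipy, OpenCV 4.12 (cv2) and the standard library are available. Lean on these libraries where they do the work, as an engineer would, in place of code of your own. Each camera call takes 0.05 s, during which the arm holds its last target.

TASK

Clamp the brass tube in the bench jig: swing the jig's hinged half over the tube and press it down until it bears firmly on the tube, but gently, since the tube is thin. Then pull the swing bolt's sprung knob outwards along the bolt, swing the bolt upright into the slot at the end of the hinged half and let the knob settle home inside the raised lips, so that its spring holds the tube clamped; let go, and leave the other things on the bench where they are.

Things in the scene. Friction and masses are not known exactly. Their poses are not given: they have to be found in the camera images.
- jig: the fixed tube jig: dark steel base plate 100 x 140 x 10 mm with a saddle block, fixed to the bench. Origin: centre of its underside, on the bench. Its x runs along the tube, y points to the hinge side, -y to the swing-bolt side, z up. It carries the hinged half (aluminium) and the swing bolt (steel)
- tube: thin-walled brass tube, 32 mm across, 240 mm long, fixed in the saddle. Origin on its axis; x along the tube. Its axis stands about 60 mm above the bench, up to 1.5 mm higher or lower with the cork liner, so the height at which the hinged half comes to rest on it must be felt. It takes at most 45 N from the hinged half
- hinge (a point): middle of the hinge axis of the hinged half (axis along the jig's x), at jig y = +34 mm, 60 mm above the bench. The hinged half is a bar 40 mm wide (jig x) and 9 mm thick; closed, its flat top is level, 25 mm above this axis, and it reaches 89 mm from here towards -y. Its last 31 mm are two tines 14 mm wide with an open slot 12 mm wide between them
- cap (a joint): angle of the hinged half about its hinge (rad): about 0 when it lies on the tube (-0.06 to +0.06 with the tube's height), growing as it opens upwards and over to the +y side; starts at 1.65 to 2.0 (leaning outwards past upright). The hinge is stiff (0.12 N m, about 2.5 N at cap_press): it stays where it is left
- cap_press (a point): point on the outer flat face of the hinged half (its top when closed), 50 mm from the hinge along the bar: push it over and press it down here. Its z axis is that face's outward normal. Pressing down here with 10 to 18 N once it rests on the tube seats it (the tube feels up to twice that); below 8 N is too little, over 22 N too much
- cap_seat (a point): point on the same face between the tines, 70 mm from the hinge: the centre of the knob's foot must come to rest here. At the outer ends of the tines, from 15 mm further out, stand lips 4 mm high and 4 mm thick
- pivot (a point): the pivot axis of the swing bolt (axis along the jig's x), at jig y = -36 mm, 30 mm above the bench
- bolt (a joint): angle of the swing bolt about the pivot (rad): 0 upright, growing as it leans outwards towards the jig's -y; stops at -0.04 and 1.3; starts at 0.8 to 1.2. Moderately stiff (0.10 N m): it stays where it is left. The bolt is a steel shank 8 mm thick with the knob on it
- knob (a joint): how far the knob is pulled outwards along the bolt (m), 0 to 0.028. A spring draws it back towards the pivot: 3 N at 0, 10 N at 0.020. Seated on the hinged half it reads about 0.004 to 0.010. Its slide is damped (60 N s/m): pull at 50 mm/s or less; released, it settles in a few tenths of a second
- knob_grip (a point): point on the knob's axis where to grip it, 28 mm above its foot, 76 mm from the pivot when not pulled; z points outwards along the bolt. The knob is a steel cylinder 20 mm in diameter, its top 14 mm beyond this point, on a foot flange 26 mm in diameter, 5 mm thick. Best pinched across the jig's x, so that it turns between the fingers as the bolt swings
- knob_foot (a point): centre of the underside of the knob's foot flange, 48 mm from the pivot when not pulled; it must be 60 to 65 mm from the pivot (with the height at which the hinged half rests) to pass over the lips, so about 67 mm is safe
- stone_dish: bystander: shallow white dish, 72 mm across, 16 mm high; leave it alone
- copper_ring: bystander: copper ring, 44 mm across, 10 mm high; leave it alone
- tweezers: bystander: steel tweezers, 140 mm long, lying; leave it alone
- spool_a: bystander: wire spool, 68 mm across, 68 mm high; leave it alone
- pitch_tub: bystander: red tub of dark pitch, 170 x 130 x 50 mm; leave it alone
- pliers: bystander: pliers, about 150 mm long, lying; leave it alone
- file: bystander: file with wooden handle, 200 mm long, lying; leave it alone
There are look-alikes about, which are no part of the job. Leave any pink or purple look-alike of the jig alone.

How it is judged:
By the outcome, as a careful person would: the job done as asked, in the order asked, and still so for the second after the job is handed in, with the robot touching nothing.
It also fails if it takes over 64 s, if anything falls off the work surface, if the arm or the gripper's body presses on something with over 40 N, if the wrist force passes 120 N, or if a joint passes its speed limit or range.

## Working session

There is one attempt and no reset: what is moved stays moved. The work goes in short steps, Python scripts to look and compute and a shell command to move; the robot and the scene stay as the last step left them, time stands still between calls to the robot, and variables do not carry over. Pictures are saved under pics/ and viewed, and the job is handed in when it is done.

```bash
ls; mkdir -p pics
python3 - <<'E'
from station import arm, grab_frame, camera_params
import cv2
s=arm.get_state(); print(s)
for n in ["scene","side","wrist"]:
    cv2.imwrite(f"pics/{n}0.png",grab_frame(n)); print(n,camera_params(n))
E
```

```text
pics
{'t': 0.0, 'q': array([ 1.44112123e+00,  3.59424712e-01,  1.10681915e-02, -3.30348344e-04,
       -1.22413415e+00, -2.88098395e-01]), 'qd': array([ 0.00074671, -0.00046705,  0.00135957,  0.00023899,  0.0010365 ,
        0.00097937]), 'joint_efforts': array([-6.58156641e-04, -5.82721889e+01,  2.93062556e+01,  6.99729234e+00,
        6.75067960e-03, -1.48849299e-04]), 'eef_pos': array([0.27369869, 0.61647941, 0.22560588]), 'ee_rot': array([-3.14140895e+00, -1.71275068e-03, -1.98868248e+00]), 'force': array([0.01782032, 0.14301167, 1.26476417]), 'moment': array([0.02239109, 0.04043022, 0.01492658]), 'width': 0.08780378131453996}
scene {'intrinsics': array([[375.27336599,   0.        , 323.11885105],
       [  0.        , 375.27336599, 195.45655801],
       [  0.        ,   0.        ,   1.        ]]), 'R': array([[ 0.10867612,  0.99407352,  0.00270769],
       [ 0.73726453, -0.07877305, -0.67099614],
       [-0.6668062 ,  0.07491754, -0.7414559 ]]), 't': array([-0.0571828 , -0.31207822,  1.50713186])}
side {'intrinsics': array([[498.53073664,   0.        , 318.79029074],
       [  0.        , 498.53073664, 205.47169262],
       [  0.        ,   0.        ,   1.        ]]), 'R': array([[-0.9541567 , -0.29898228,  0.01394954],
       [-0.19436934,  0.58351141, -0.78850174],
       [ 0.22760834, -0.75506558, -0.61487431]]), 't': array([0.49652796, 0.15262184, 1.40939533])}
wrist {'intrinsics': array([[309.70691629,   0.        , 319.30657865],
       [  0.        , 309.70691629, 198.98072316],
       [  0.        ,   0.        ,   1.        ]]), 'tool_from_camera': array([[ 9.99997639e-01, -3.94275689e-04, -2.13688013e-03,
        -1.16693284e-03],
       [ 9.10685964e-04,  9.68912901e-01,  2.47400406e-01,
        -6.66775744e-02],
       [ 1.97290676e-03, -2.47401768e-01,  9.68910973e-01,
        -1.57722695e-01],
       [ 0.00000000e+00,  0.00000000e+00,  0.00000000e+00,
         1.00000000e+00]])}
```

View pics/scene0.png

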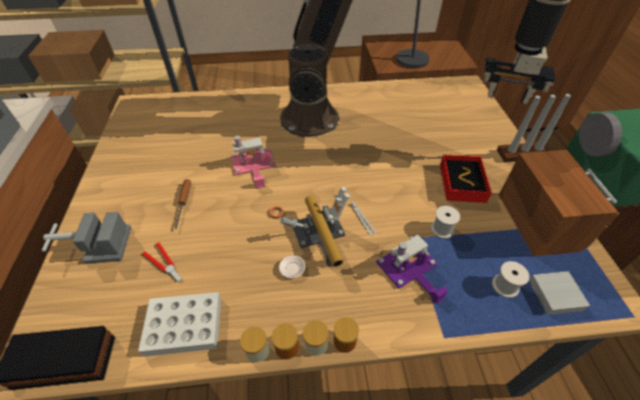

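View pics/side0.png

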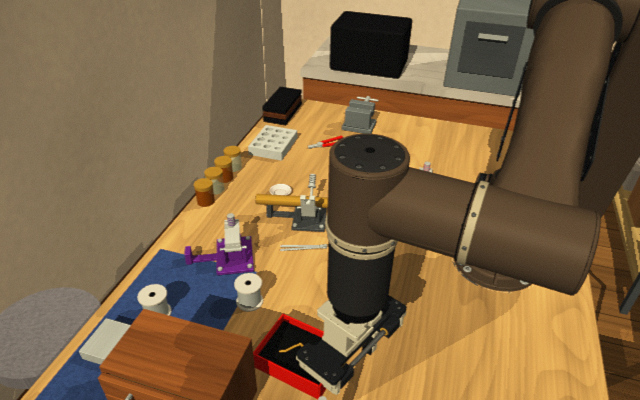

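View pics/wrist0.png

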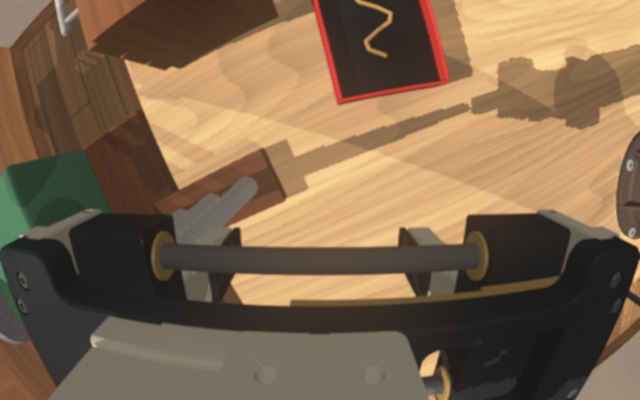

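The candidates are a pink jig (scene 252,160), a purple jig (408,262) and a dark steel jig with a brass tube (318,228). Only the dark one fits, since it is steel and holds the brass tube. I'll confirm it in an enlarged crop.

Run:
```python
import cv2
a=cv2.imread("pics/scene0.png")[170:290,250:410]; cv2.imwrite("pics/sc0.png",cv2.resize(a,None,fx=5,fy=5,interpolation=cv2.INTER_CUBIC))
a=cv2.imread("pics/side0.png")[160:260,230:350]; cv2.imwrite("pics/si0.png",cv2.resize(a,None,fx=6,fy=6,interpolation=cv2.INTER_CUBIC))
```

```text
(no output)
```

View pics/sc0.png

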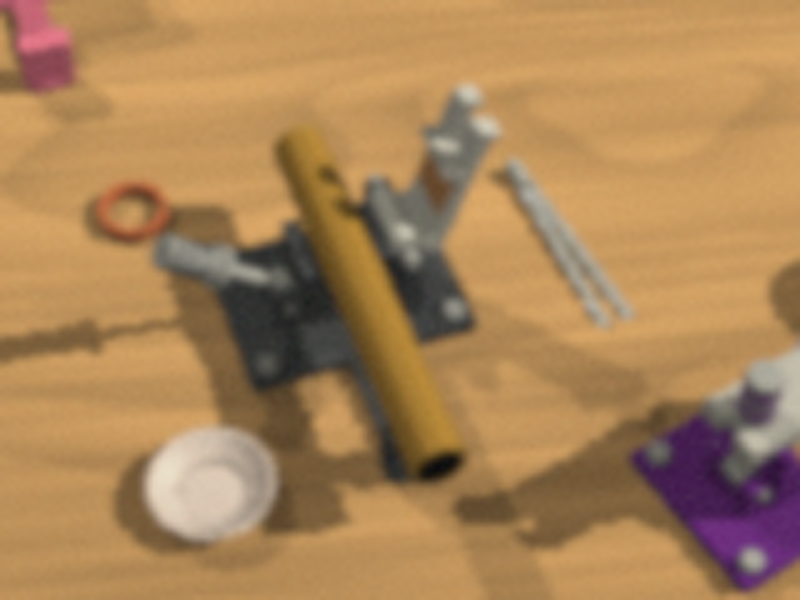

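View pics/si0.png

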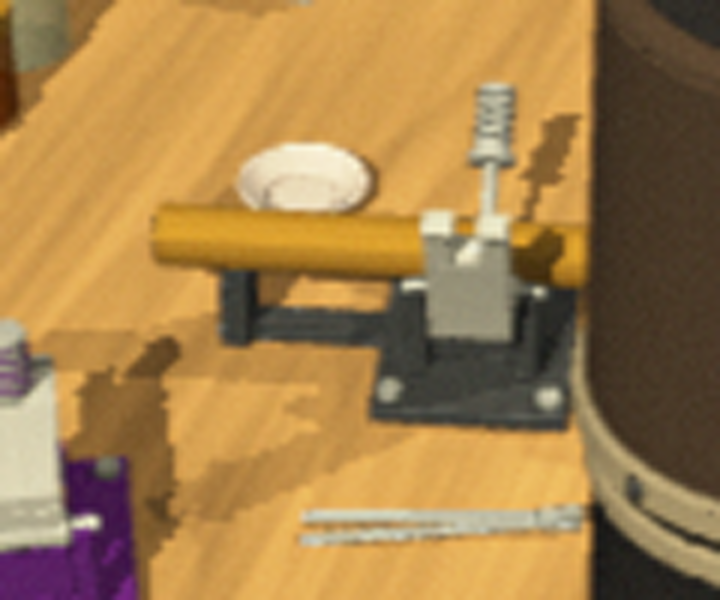

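The crop confirms it. The dark steel jig with the brass tube has its aluminium half open to the right (+y world) and the bolt knob leaning left, at crop (180,255). I'll fit a rough pose from clicked points.

```bash
cat > h.py <<'E'
import numpy as np, cv2
from scipy.optimize import least_squares
from scipy.spatial.transform import Rotation as Ro
from station import camera_params
CP={n:camera_params(n) for n in ("scene","side","wrist")}
def proj(n,X,tool=None):
    c=CP[n];K=c["intrinsics"];X=np.atleast_2d(X)
    if n!="wrist":
        p=X@c["R"].T+c["t"]; return np.c_[K[0,0]*p[:,0]/p[:,2]+K[0,2],K[1,1]*p[:,1]/p[:,2]+K[1,2]]
    T=c["tool_from_camera"]; pos,rpy=tool
    Rw=Ro.from_euler("xyz",rpy).as_matrix()
    pt=(X-pos)@Rw
    p=(pt-T[:3,3])@T[:3,:3]
    r=np.linalg.norm(p[:,:2],axis=1); th=np.arctan2(r,p[:,2])
    return np.c_[K[0,0]*th*p[:,0]/r+K[0,2],K[1,1]*th*p[:,1]/r+K[1,2]]
def jig2w(P,j):
    P=np.atleast_2d(P).astype(float); c,s=np.cos(j[2]),np.sin(j[2])
    return np.c_[j[0]+c*P[:,0]-s*P[:,1], j[1]+s*P[:,0]+c*P[:,1], P[:,2]]
# points in jig frame, metres
def capP(a,x,th,h):   # a along bar, h along normal
    return [x,.034-a*np.cos(th)+h*np.sin(th),.060+a*np.sin(th)+h*np.cos(th)]
def boltP(r,b): return [0,-.036-r*np.sin(b),.030+r*np.cos(b)]
def fit(obs,p0,tools={},fix=None):
    # obs: (cam, key, func(p)->jig pt, pixel, weight)
    def res(p):
        out=[]
        for n,f,uv,w in obs:
            cam=n.split(":")[0]; out+=list(w*(proj(cam,jig2w(f(p),p),tools.get(n))[0]-uv))
        return out
    return least_squares(res,p0,loss="soft_l1",f_scale=2)
E
python3 - <<'E'
from h import *
S=lambda u,v:np.array([250+u/5,170+v/5]); D=lambda u,v:np.array([230+u/6,160+v/6])
k=lambda *a:(lambda p:a)
obs=[("scene",k(.05,-.07,.01),S(256,380),1),("scene",k(.05,.07,.01),S(474,320),1),
("side",k(.05,.07,.01),D(374,405),1),("side",k(-.05,.07,.01),D(570,415),1),
("scene",lambda p:capP(.089,-.013,p[3],.02),S(468,95),.6),("scene",lambda p:capP(.089,.013,p[3],.02),S(487,128),.6),
("side",lambda p:capP(.089,-.013,p[3],.027),D(495,222),.6),("side",lambda p:capP(.089,.013,p[3],.027),D(438,222),.6),
("scene",lambda p:boltP(.090,p[4]),S(165,248),.6),("side",lambda p:boltP(.090,p[4]),D(496,90),.6),
]
r=fit(obs,[.55,0,-.3,1.8,1.0]); print(r.x,r.cost); print(np.round(r.fun.reshape(-1,2),1))
j=r.x
for nme,P in dict(tubeA=[.12,0,.06],tubeB=[-.12,0,.06],hinge=[0,.034,.06],grip=boltP(.076,j[4])).items(): 
    w=jig2w(P,j)[0]; print(nme,w.round(4),proj("scene",w).round(1),proj("side",w).round(1))
E
```

```text
[ 0.55640175 -0.01960041  0.23966596  1.88470588  0.86273962] 4.297937422913678
[[-0.6  0. ]
 [ 0.8 -1.3]
 [-1.2 -0.1]
 [-0.5 -0. ]
 [-0.5 -0.9]
 [-0.7 -1. ]
 [-0.3  0.7]
 [-0.2  0.4]
 [-0.5 -0.2]
 [-0.2 -0.8]]
tubeA [0.673  0.0089 0.06  ] [[332.3 248.4]] [[270.4 198.8]]
tubeB [ 0.4398 -0.0481  0.06  ] [[304.8 187.6]] [[349.2 202.8]]
hinge [0.5483 0.0134 0.06  ] [[328.6 212.8]] [[308.8 207.7]]
grip [ 0.5787 -0.1107  0.0794] [[286.1 220.4]] [[312.  177.9]]
```

```bash
cat >> h.py <<'E'
def move(target,yaw,s):
    Rw=Ro.from_euler("xyz",s["ee_rot"]).as_matrix()
    d=Rw.T@(np.array(target)-s["eef_pos"])
    dy=(yaw-s["ee_rot"][2]+np.pi)%(2*np.pi)-np.pi
    return d.round(4), round(-np.degrees(dy),2)
E
python3 - <<'E'
from h import *
from station import arm
s=arm.get_state(); j=[.5564,-.0196,.2397]
t=jig2w([0,.13,.226],j)[0]; print(t,move(t,j[2]-np.pi,s))
E
```

```text
[0.52553654 0.1066832  0.226     ] (array([ 3.639e-01, -4.370e-01,  3.000e-04]), np.float64(52.32))
```

```bash
python3 -m handwheel '[[[0.0,0.015,-0.018,0,3],[0.0,0.04,-0.048,0,6],[0.0,0.065,-0.078,0,10],[0.0,0.09,-0.108,0,14],[0.0,0.115,-0.138,0,18],[0.0,0.14,-0.168,0,22],[0.0,0.165,-0.198,0,26],[0.0,0.19,-0.228,0,30],[0.0,0.215,-0.258,0,34],[0.0,0.24,-0.288,0,38],[0.0,0.265,-0.318,0,42],[0.0,0.29,-0.348,0,46],[0.0,0.315,-0.378,0,50],[0.0,0.34,-0.408,0,52.3],[0.0,0.355,-0.426,0,52.3],[0.0,0.364,-0.437,0,52.3],[0.0,0.364,-0.437,0,52.3],[0.0,0.364,-0.437,0,52.3],[0.0,0.364,-0.437,0,52.3]]]' 20
python3 - <<'E'
from station import arm, grab_frame
import cv2
s=arm.get_state(); print(s["t"],s["eef_pos"],s["ee_rot"],s["force"],s["width"])
for n in ["scene","side","wrist"]: cv2.imwrite(f"pics/{n}1.png",grab_frame(n))
a=cv2.imread("pics/side1.png")[130:260,230:390]; cv2.imwrite("pics/si1.png",cv2.resize(a,None,fx=5,fy=5,interpolation=cv2.INTER_CUBIC))
E
```

```text
t: 1.73
eef_pos: [0.5252, 0.1069, 0.2262]
ee_rot: [-3.141, -0.001, -2.902]
force: [-0.1, -0.7, -0.4]
width: 0.0005
1.7333 [0.52516935 0.10687523 0.22620351] [-3.14064458e+00 -9.56056221e-04 -2.90166969e+00] [-0.14211477 -0.65351676 -0.36259717] 0.0005238073389533845
```

View pics/wrist1.png

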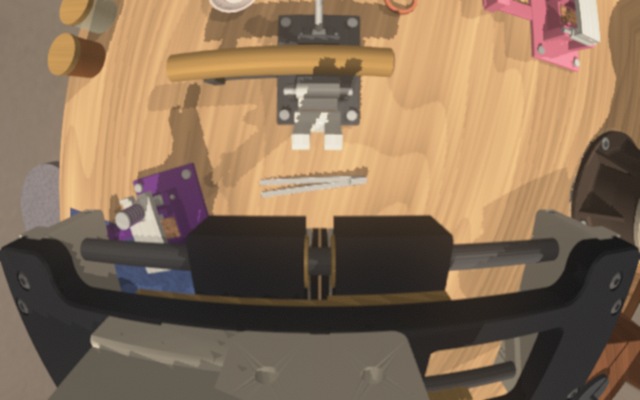

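View pics/si1.png

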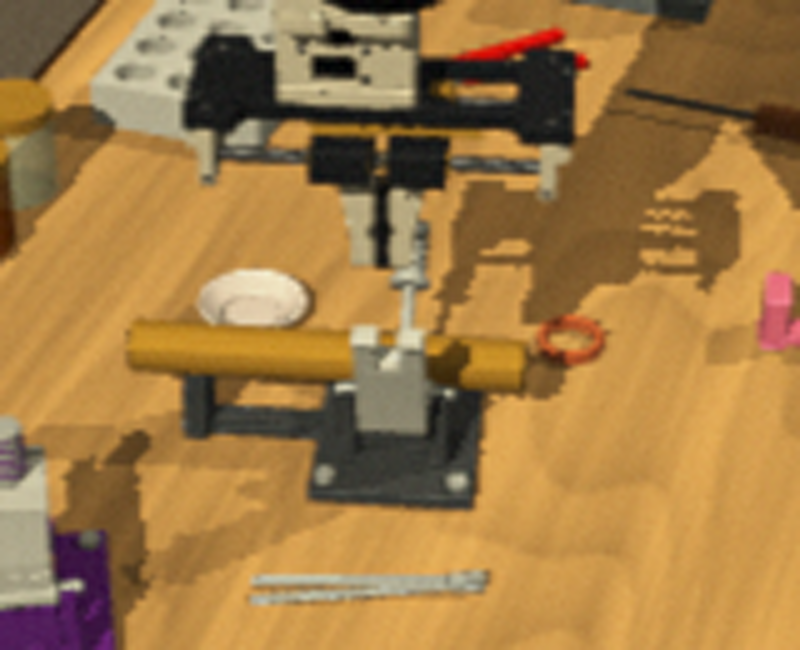

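Run:
```python
import cv2
a=cv2.imread("pics/wrist1.png")[0:160,230:420]; cv2.imwrite("pics/wr1.png",cv2.resize(a,None,fx=4,fy=4,interpolation=cv2.INTER_CUBIC))
```

```text
(no output)
```

View pics/wr1.png

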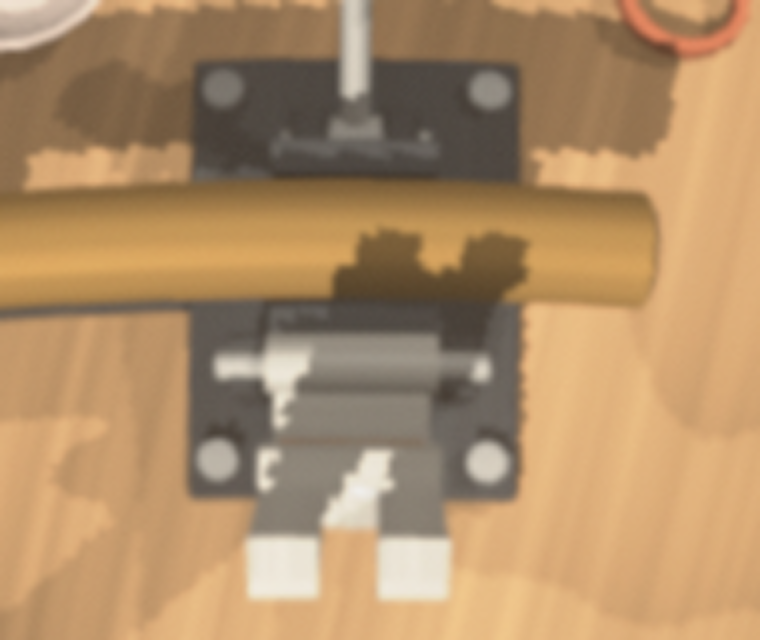

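```bash
cat > fit1.py <<'E'
from h import *
S=lambda u,v:np.array([250+u/5,170+v/5]); D=lambda u,v:np.array([230+u/6,160+v/6]);E=lambda u,v:np.array([230+u/5,130+v/5]);W=lambda u,v:np.array([230+u/4,v/4])
k=lambda *a:(lambda p:a)
T=([0.52516935,0.10687523,0.22620351],[-3.14064458,-9.56e-04,-2.90166969])
c=lambda a,x,h:(lambda p:capP(a,x,p[3],h))
obs=[("scene",k(.05,-.07,.01),S(256,380),1),("scene",k(.05,.07,.01),S(474,320),1),
("side",k(.05,.07,.01),D(374,405),1),("side",k(-.05,.07,.01),D(570,415),1),
("side",c(.089,-.013,.027),D(495,222),.6),("side",c(.089,.013,.027),D(438,222),.6),
("wrist",k(.05,-.07,.01),W(195,62),1),("wrist",k(-.05,-.07,.01),W(518,62),1),("wrist",k(.05,.07,.01),W(190,497),1),("wrist",k(-.05,.07,.01),W(520,497),1),
("wrist",c(.089,.020,.029),W(247,598),1),("wrist",c(.089,-.020,.029),W(450,598),1),("wrist",c(.089,.020,.016),W(247,537),1),("wrist",c(.089,-.020,.016),W(450,537),1),
("scene",lambda p:boltP(.090,p[4]),S(165,248),.6),("side",lambda p:boltP(.090,p[4]),D(496,90),.6),
]
r=fit(obs,[.55,0,.24,1.8,1.0],{"wrist":T}); 
if __name__=="__main__":
    print(r.x,r.cost); print(np.round(r.fun.reshape(-1,2),1))
    o2=[o for o in obs if o[0]=="wrist"]
    r2=fit(o2,list(r.x),{"wrist":T}); print(r2.x,r2.cost,np.round(r2.fun.reshape(-1,2),1))
E
python3 fit1.py
```

```text
[ 0.55830682 -0.02009751  0.23142282  1.87378157  0.84998692] 8.336478811806726
[[-1.   0.5]
 [ 0.7 -0.6]
 [-1.9 -0.5]
 [-1.3 -0.2]
 [-0.8  0.4]
 [-0.7  0.1]
 [-0.9 -1.2]
 [ 0.6 -0.6]
 [-0.9  0.8]
 [-0.3  1.4]
 [ 0.8 -0.2]
 [ 0.   0.1]
 [ 0.4 -0.2]
 [ 0.6  0.2]
 [-0.5 -0.1]
 [-0.4 -1. ]]
[ 0.55846854 -0.02027609  0.23103303  1.87689019  0.84998692] 3.584386463910703 [[-0.9 -1.3]
 [ 0.5 -0.8]
 [-1.1  0.6]
 [-0.4  1.2]
 [ 0.7 -0.2]
 [-0.2  0.1]
 [ 0.2 -0.2]
 [ 0.4  0.2]]
```

```bash
cat >> h.py <<'E'
J=[.5584,-.0202,.2312]
def jp(s,j=J):
    c,sn=np.cos(j[2]),np.sin(j[2]); d=s["eef_pos"][:2]-np.array(j[:2])
    return np.array([c*d[0]+sn*d[1],-sn*d[0]+c*d[1],s["eef_pos"][2]])
def st():
    from station import arm
    s=arm.get_state(); p=jp(s); f=s["force"]; c,sn=np.cos(J[2]),np.sin(J[2])
    print("t %.2f jig xyz mm"%s["t"],(p*1e3).round(1),"yawerr deg %.2f"%np.degrees((s["ee_rot"][2]-J[2])%(2*np.pi)-np.pi),"tilt",s["ee_rot"][:2].round(4),"F jig",np.round([c*f[0]+sn*f[1],-sn*f[0]+c*f[1],f[2]],1),"M",s["moment"].round(2),"w %.4f"%s["width"])
    return s
E
python3 -c "from h import *; st()"
```

```text
t 1.88 jig xyz mm [ -3.1 131.9 226.4] yawerr deg 0.59 tilt [-3.1406e+00 -6.0000e-04] F jig [-0.3  0.4  0.3] M [ 0.05 -0.05  0.05] w 0.0005
```

```bash
python3 -m handwheel '[[[0,-0.001,0,0.015,0.6],[0,-0.002,-0.003,0.035,0.6],[0,-0.003,-0.006,0.06,0.6],[0,-0.003,-0.01,0.085,0.6],[0,-0.003,-0.015,0.1,0.6],[0,-0.003,-0.018,0.108,0.6],[0,-0.003,-0.02,0.108,0.6],[0,-0.003,-0.02,0.108,0.6],[0,-0.003,-0.02,0.108,0.6]]]'; python3 -c "
from h import *; st()
from station import grab_frame
for n in ['side']: cv2.imwrite('pics/'+n+'2.png',cv2.resize(grab_frame(n)[90:260,220:420],None,fx=3.8,fy=3.5,interpolation=2))"
```

```text
t: 2.63
eef_pos: [0.5336, 0.0892, 0.1197]
ee_rot: [-3.141, 0.001, -2.91]
force: [0.3, -0.7, -0.1]
width: 0.0001
t 2.63 jig xyz mm [  0.9 112.2 119.7] yawerr deg 0.02 tilt [-3.1408e+00  1.3000e-03] F jig [ 0.2 -0.8 -0.1] M [ 0.08 -0.05 -0.08] w 0.0001
```

View pics/side2.png

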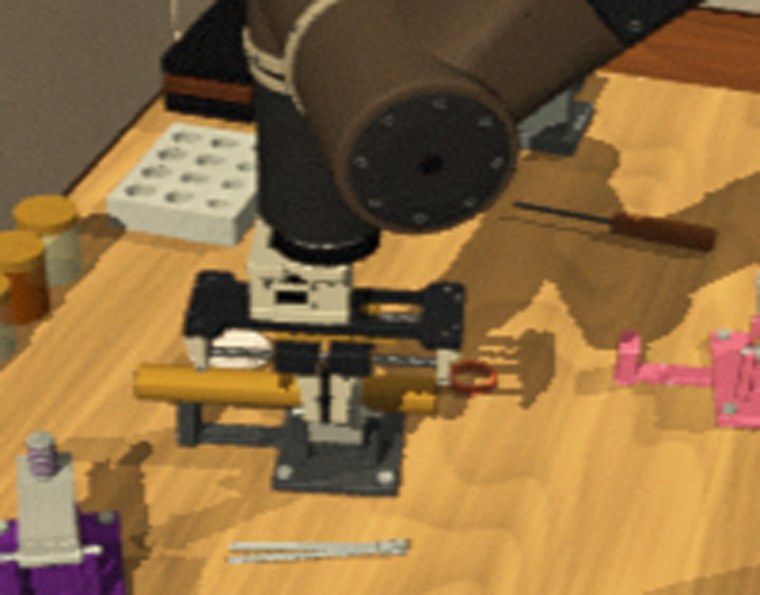

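```bash
python3 -m handwheel '[[[0,0,-0.005,0,0],[0,0,-0.012,0,0],[0,0,-0.019,0,0],[0,0,-0.026,0,0],[0,0,-0.033,0,0],[0,0,-0.04,0,0],[0,0,-0.047,0,0],[0,0,-0.054,0,0],[0,0,-0.061,0,0],[0,0,-0.068,0,0],[0,0,-0.074,0,0]]]'; python3 -c "
from h import *; st()
from station import grab_frame
for n in ['side','wrist']: cv2.imwrite('pics/'+n+'3.png',grab_frame(n))
a=cv2.imread('pics/side3.png');cv2.imwrite('pics/si3.png',cv2.resize(a[90:260,220:420],None,fx=3.8,fy=3.5,interpolation=2))"
```

```text
t: 3.6
eef_pos: [0.5508, 0.0164, 0.12]
ee_rot: [-3.141, 0.002, -2.91]
force: [-1.6, 2.8, 3.3]
width: 0.0003
t 3.60 jig xyz mm [  1.   37.4 120. ] yawerr deg 0.01 tilt [-3.1409e+00  1.8000e-03] F jig [-0.9  3.1  3.3] M [1.08 0.18 0.04] w 0.0003
```

View pics/si3.png

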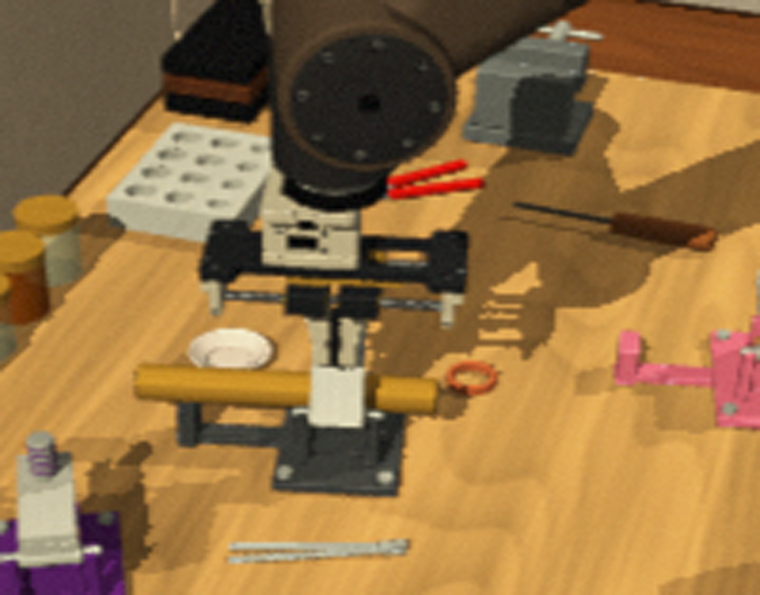

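View pics/wrist3.png

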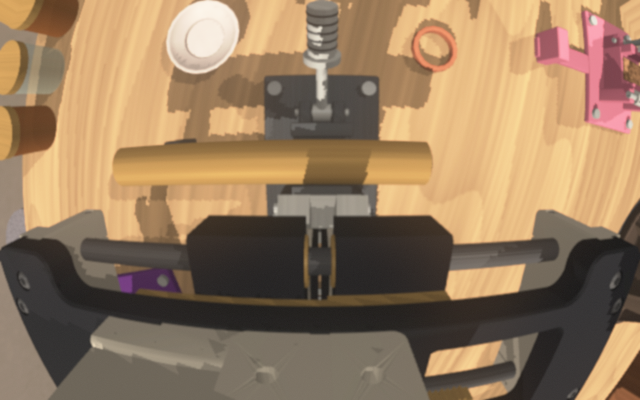

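```bash
python3 -m handwheel '[[[0,0,-0.005,0.0005,0],[0,0,-0.01,0.0015,0],[0,0,-0.0155,0.003,0],[0,0,-0.020,0.0055,0],[0,0,-0.0245,0.008,0],[0,0,-0.029,0.011,0],[0,0,-0.033,0.0145,0],[0,0,-0.037,0.018,0],[0,0,-0.0405,0.0215,0],[0,0,-0.0445,0.024,0],[0,0,-0.048,0.0265,0],[0,0,-0.051,0.028,0],[0,0,-0.0525,0.0285,0],[0,0,-0.0525,0.0285,0]]]'; python3 -c "
from h import *; st()
from station import grab_frame
for n in ['side','wrist']: cv2.imwrite('pics/'+n+'4.png',grab_frame(n))
a=cv2.imread('pics/side4.png');cv2.imwrite('pics/si4.png',cv2.resize(a[140:240,250:370],None,fx=6,fy=6,interpolation=2))"
```

```text
t: 4.87
eef_pos: [0.5624, -0.0355, 0.0908]
ee_rot: [-3.141, 0.0, -2.912]
force: [-0.3, -0.2, -0.1]
width: 0.0002
t 4.87 jig xyz mm [  0.3 -15.8  90.8] yawerr deg -0.07 tilt [-3.1406e+00  3.0000e-04] F jig [-0.3 -0.2 -0.1] M [ 0.05 -0.02 -0.06] w 0.0002
```

View pics/si4.png

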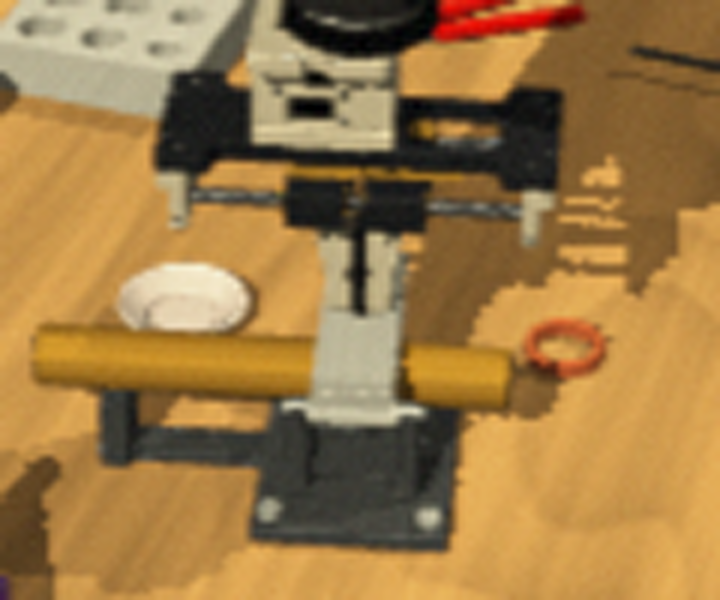

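View pics/wrist4.png

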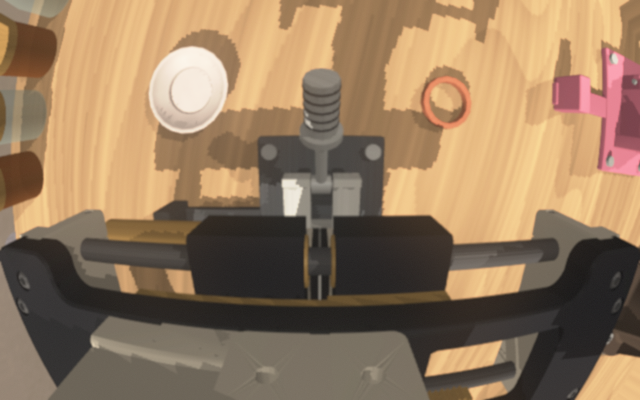

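```bash
python3 -m handwheel '[[[0,0,0,0.001,0],[0,0,0,0.002,0],[0,0,0,0.002,0]]]'; python3 -m handwheel '[[[0,0,0,0.001,0],[0,0,0,0.001,0]]]'; python3 -c "from h import *; st()"
```

```text
t: 5.22
eef_pos: [0.5627, -0.0353, 0.0892]
ee_rot: [-3.14, 0.001, -2.911]
force: [0.1, -1.1, 2.0]
width: 0.0008
t: 5.38
eef_pos: [0.5628, -0.0354, 0.0883]
ee_rot: [-3.14, 0.001, -2.911]
force: [-0.8, -0.5, 1.5]
width: 0.0006
t 5.38 jig xyz mm [  0.8 -15.8  88.3] yawerr deg -0.03 tilt [-3.14e+00  1.50e-03] F jig [-0.9 -0.4  1.5] M [-0.53 -0.13  0.  ] w 0.0006
```

```bash
for i in 1 2 3; do :; done; python3 -m handwheel '[[[0,0,0,0.001,0],[0,0,0,0.001,0]]]'; python3 -m handwheel '[[[0,0,0,0.001,0],[0,0,0,0.001,0]]]'
```

```text
t: 5.55
eef_pos: [0.5629, -0.0354, 0.0873]
ee_rot: [-3.14, 0.002, -2.911]
force: [0.6, -0.9, 2.2]
width: 0.0004
t: 5.72
eef_pos: [0.563, -0.0354, 0.0861]
ee_rot: [-3.14, 0.002, -2.911]
force: [-0.2, 0.2, 1.3]
width: 0.0002
```

```bash
python3 -m handwheel '[[[0,0,0,0.0005,0],[0,0,0,0.0005,0]]]'; python3 -m handwheel '[[[0,0,0,0.0005,0],[0,0,0,0.0005,0]]]'
```

```text
t: 5.88
eef_pos: [0.563, -0.0353, 0.0855]
ee_rot: [-3.14, 0.002, -2.911]
force: [1.2, -1.8, 2.0]
width: 0.0005
t: 6.05
eef_pos: [0.563, -0.0354, 0.085]
ee_rot: [-3.14, 0.002, -2.911]
force: [0.1, -1.8, 2.6]
width: 0.0005
```

```bash
python3 -m handwheel '[[[0,0,0,0.0005,0],[0,0,0,0.0005,0]]]'
```

```text
t: 6.22
eef_pos: [0.563, -0.0355, 0.0845]
ee_rot: [-3.14, 0.002, -2.911]
force: [0.9, -2.2, 3.0]
width: 0.0005
```

```bash
python3 -m handwheel '[[[0,0,0,0.0005,0],[0,0,0,0.0005,0]]]'
```

```text
t: 6.38
eef_pos: [0.5631, -0.0355, 0.084]
ee_rot: [-3.14, 0.002, -2.911]
force: [-0.2, -2.7, 3.5]
width: 0.0004
```

```bash
python3 -m handwheel '[[[0,0,0,0.0005,0],[0,0,0,0.0005,0]]]'
```

```text
t: 6.55
eef_pos: [0.5632, -0.0356, 0.0836]
ee_rot: [-3.14, 0.002, -2.911]
force: [0.9, -3.2, 3.5]
width: 0.0004
```

```bash
python3 -m handwheel '[[[0,0,0,0.0005,0],[0,0,0,0.0005,0]]]'
```

```text
t: 6.72
eef_pos: [0.5632, -0.0357, 0.0835]
ee_rot: [-3.139, 0.002, -2.911]
force: [-0.6, -1.7, 6.6]
width: 0.0004
```

```bash
python3 -m handwheel '[[[0,0,0,0.0005,0],[0,0,0,0.0005,0]]]'
```

```text
t: 6.88
eef_pos: [0.5632, -0.0357, 0.0834]
ee_rot: [-3.139, 0.002, -2.91]
force: [-1.2, -2.1, 7.7]
width: 0.0003
```

```bash
python3 -m handwheel '[[[0,0,0,0.0005,0],[0,0,0,0.0005,0]]]'
```

```text
t: 7.05
eef_pos: [0.5633, -0.0357, 0.0835]
ee_rot: [-3.139, 0.003, -2.91]
force: [-1.9, -1.5, 8.5]
width: 0.0009
```

```bash
python3 -m handwheel '[[[0,0,0,0.0007,0],[0,0,0,0.0007,0]]]'
```

```text
t: 7.22
eef_pos: [0.5632, -0.0357, 0.0834]
ee_rot: [-3.139, 0.003, -2.91]
force: [-2.5, -2.0, 9.2]
width: 0.0004
```

```bash
python3 -m handwheel '[[[0,0,0,0.0008,0],[0,0,0,0.0008,0]]]'
```

```text
t: 7.38
eef_pos: [0.5632, -0.0357, 0.0834]
ee_rot: [-3.139, 0.003, -2.91]
force: [-2.1, -2.1, 10.6]
width: 0.0006
```

```bash
python3 -m handwheel '[[[0,0,0,0.0009,0],[0,0,0,0.0009,0]]]'
```

```text
t: 7.55
eef_pos: [0.5633, -0.0357, 0.0834]
ee_rot: [-3.139, 0.003, -2.909]
force: [-1.8, -1.0, 11.9]
width: 0.0003
```

```bash
python3 -m handwheel '[[[0,0,0,0.001,0],[0,0,0,0.001,0]]]'
```

```text
t: 7.72
eef_pos: [0.5633, -0.0357, 0.0833]
ee_rot: [-3.138, 0.004, -2.909]
force: [-3.6, -1.7, 12.3]
width: 0.0003
```

```bash
python3 -m handwheel '[[[0,0,0,0.0012,0],[0,0,0,0.0012,0],[0,0,0,0.0012,0],[0,0,0,0.0012,0]]]'; python3 -c "from h import *; st()"
```

```text
t: 8.05
eef_pos: [0.5633, -0.0357, 0.0833]
ee_rot: [-3.138, 0.004, -2.909]
force: [-4.4, -1.2, 14.3]
width: 0.001
t 8.05 jig xyz mm [  1.2 -16.2  83.3] yawerr deg 0.11 tilt [-3.1383  0.0043] F jig [-4.6 -0.2 14.3] M [-0.47  1.53  0.03] w 0.0010
```

```bash
python3 -m handwheel '[[[0,0,0,-0.001,0],[0,0,0,-0.003,0],[0.0,0,0,-0.01,0],[0.02,0,-0.0,-0.025,0],[0.05,0,0,-0.045,0],[0.05,0,0,-0.065,0],[0.05,0,0,-0.075,0],[0.05,0,0,-0.075,0],[0.05,0,0,-0.075,0]]]'; python3 -c "
from h import *; s=st()
from station import grab_frame
for n in ['side','wrist','scene']: cv2.imwrite('pics/'+n+'5.png',grab_frame(n))
a=cv2.imread('pics/side5.png');cv2.imwrite('pics/si5.png',cv2.resize(a[140:240,250:370],None,fx=6,fy=6,interpolation=2))
a=cv2.imread('pics/wrist5.png');cv2.imwrite('pics/wr5.png',cv2.resize(a[90:250,230:430],None,fx=4,fy=3.7,interpolation=2))
for b in (.75,.8,.85,.9,.95,1.):
  print(b,[proj('wrist',jig2w(boltP(r,b),J),(s['eef_pos'],s['ee_rot']))[0].round(1) for r in (.09,.048)],proj('scene',jig2w(boltP(.09,b),J)).round(1),proj('side',jig2w(boltP(.09,b),J)).round(1))
for th in (-.06,-.04,-.02,0,.03): print(th,[proj('wrist',jig2w(capP(.089,x,th,.029),J),(s['eef_pos'],s['ee_rot']))[0].round(1) for x in (-.02,-.006,.006,.02)])
"
```

```text
t: 8.8
eef_pos: [0.5629, -0.0353, 0.1583]
ee_rot: [-3.139, 0.005, -2.909]
force: [0.0, 0.4, 0.7]
width: 0.0346
t 8.80 jig xyz mm [  0.9 -15.7 158.3] yawerr deg 0.10 tilt [-3.1388  0.005 ] F jig [0.1 0.4 0.7] M [ 0.08  0.05 -0.05] w 0.0346
0.75 [array([323.2,  98.7]), array([322.8, 136.9])] [[284.1 217.4]] [[311.8 172.8]]
0.8 [array([323.2,  94.6]), array([322.8, 134.7])] [[283.1 218.4]] [[311.9 173. ]]
0.85 [array([323.1,  90.9]), array([322.8, 132.6])] [[282.1 219.4]] [[312.  173.4]]
0.9 [array([323.1,  87.5]), array([322.8, 130.7])] [[281.2 220.5]] [[312.1 173.8]]
0.95 [array([323.1,  84.5]), array([322.8, 128.9])] [[280.4 221.5]] [[312.1 174.2]]
1.0 [array([323. ,  81.9]), array([322.8, 127.2])] [[279.6 222.6]] [[312.2 174.7]]
-0.06 [array([349.5, 154.3]), array([330.9, 154.1]), array([315. , 154.1]), array([296.4, 154.1])]
-0.04 [array([349.7, 155.2]), array([331., 155.]), array([315., 155.]), array([296.3, 155. ])]
-0.02 [array([349.9, 156.1]), array([331.1, 156. ]), array([314.9, 155.9]), array([296.1, 156. ])]
0 [array([350.1, 157.1]), array([331.2, 157. ]), array([314.9, 157. ]), array([295.9, 157. ])]
0.03 [array([350.4, 158.8]), array([331.3, 158.6]), array([314.8, 158.6]), array([295.6, 158.7])]
```

View pics/wr5.png

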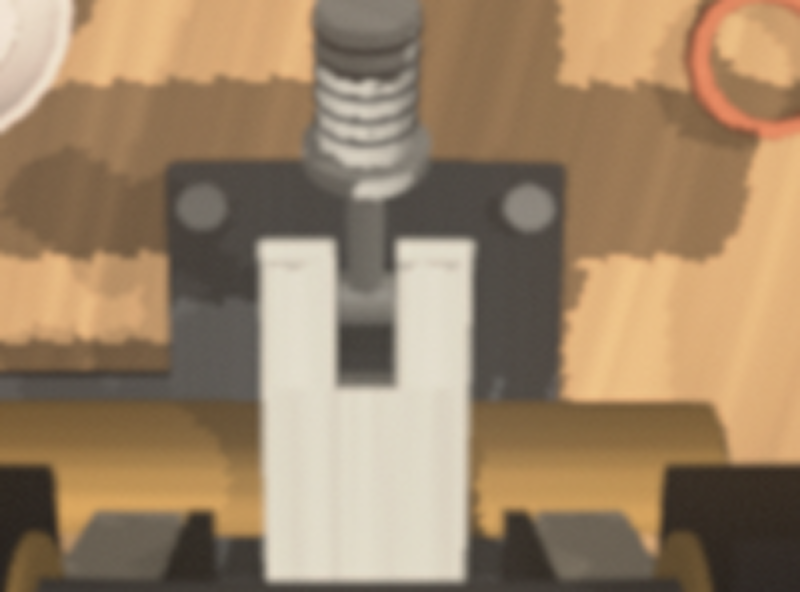

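View pics/si5.png

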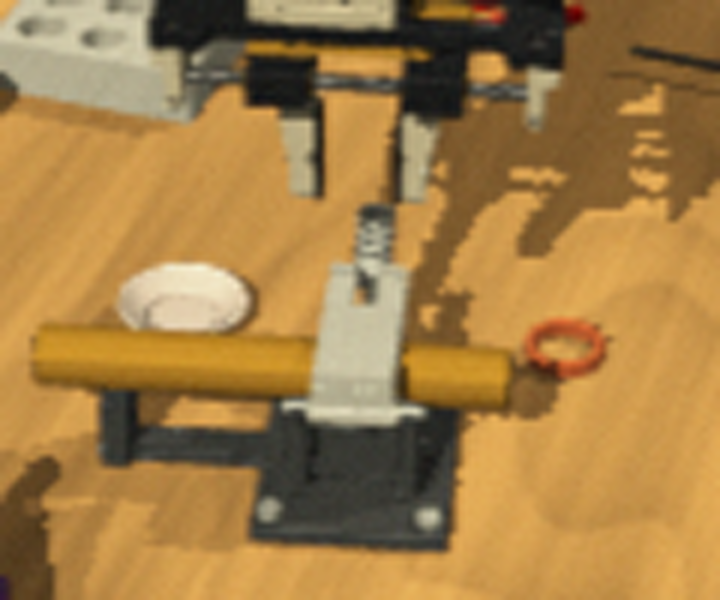

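Run:
```python
from h import *
from station import arm
s=arm.get_state(); im=cv2.imread("pics/wrist5.png"); tl=(s['eef_pos'],s['ee_rot'])
J2=list(jig2w([.0008,0,0],J)[0][:2])+[J[2]]
out=[]
for b in (.8,.85,.9,.95):
    a=cv2.resize(im[60:150,270:370],None,fx=4,fy=4,interpolation=cv2.INTER_CUBIC)
    u=np.array([0,-np.sin(b),np.cos(b)]);v=np.array([0,np.cos(b),np.sin(b)]);e=np.array([1,0,0])
    for r,R in ((.09,.01),(.053,.013),(.048,.013)):
        t=np.linspace(0,2*np.pi,60)[:,None]
        P=np.array([0,-.036,.03])+r*u+R*(np.cos(t)*e+np.sin(t)*v)
        q=(proj("wrist",jig2w(P,J2),tl)-[270,60])*4+1.5
        cv2.polylines(a,[q.astype(int)],True,(0,255,0) if R>.011 else (0,0,255),1)
    cv2.putText(a,str(b),(5,20),0,.6,(255,0,0),2)
    out.append(a)
cv2.imwrite("pics/ov5.png",cv2.resize(np.vstack([np.hstack(out[:2]),np.hstack(out[2:])]),(750,675)))
```

```text
(no output)
```

View pics/ov5.png

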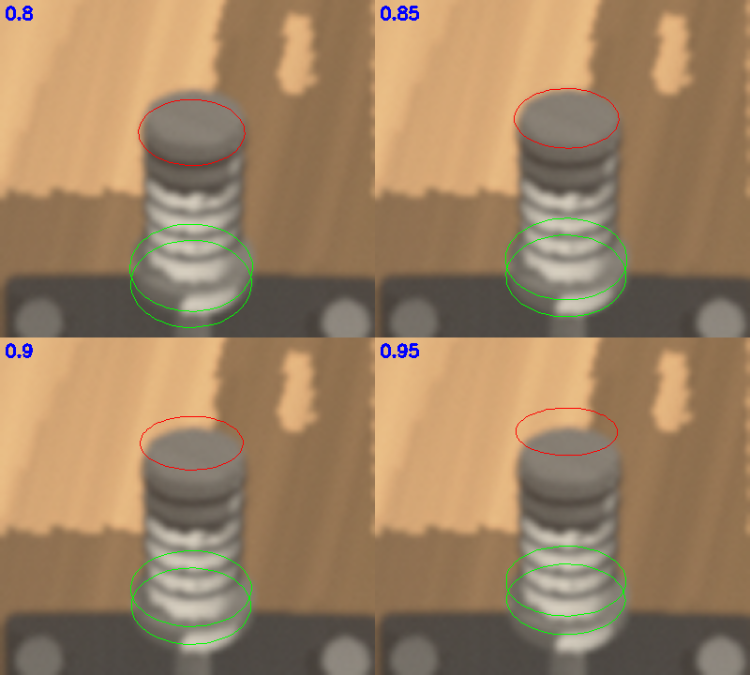

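```bash
python3 -m handwheel '[[[0.05,0,-0.01,0,0],[0.05,0,-0.03,0,0],[0.05,0,-0.055,0,0],[0.05,0,-0.07,0,0],[0.05,0,-0.078,0.01,0],[0.05,0,-0.0786,0.025,0],[0.05,0,-0.0786,0.045,0],[0.05,0,-0.0786,0.065,0],[0.05,0,-0.0786,0.08,0],[0.05,0,-0.0786,0.091,0],[0.05,0,-0.0786,0.0955,0],[0.05,0,-0.0786,0.0955,0],[0.05,0,-0.0786,0.0955,0]]]'; python3 -c "
from h import *; s=st()
from station import grab_frame
for n in ['side','wrist','scene']: cv2.imwrite('pics/'+n+'6.png',grab_frame(n))
a=cv2.imread('pics/scene6.png');cv2.imwrite('pics/sc6.png',cv2.resize(a[170:270,250:370],None,fx=6,fy=6,interpolation=2))
a=cv2.imread('pics/wrist6.png');cv2.imwrite('pics/wr6.png',cv2.resize(a[100:300,220:420],None,fx=3.9,fy=2.9,interpolation=2))
"
```

```text
t: 10.03
eef_pos: [0.5808, -0.1123, 0.0619]
ee_rot: [-3.138, 0.002, -2.908]
force: [-0.1, -0.2, 0.6]
width: 0.0504
t 10.03 jig xyz mm [  0.7 -94.8  61.9] yawerr deg 0.11 tilt [-3.1384e+00  2.1000e-03] F jig [-0.2 -0.1  0.6] M [ 0.11 -0.06 -0.03] w 0.0504
```

View pics/wr6.png

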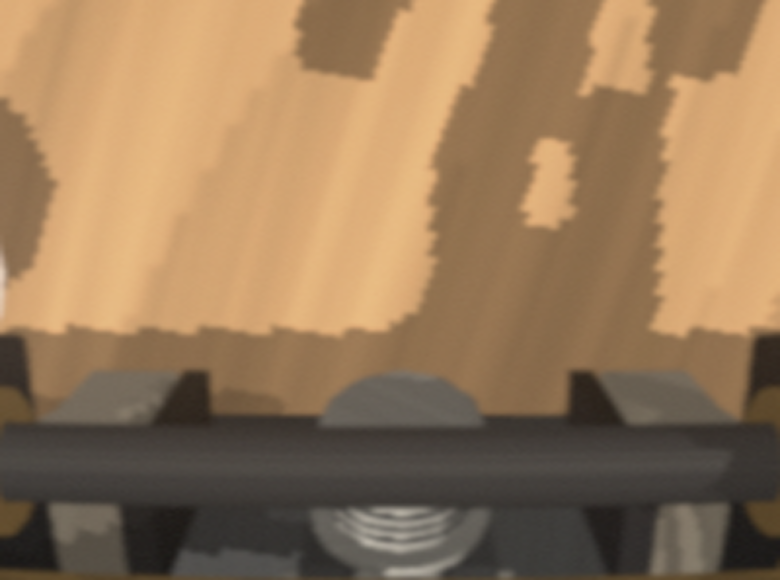

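View pics/sc6.png

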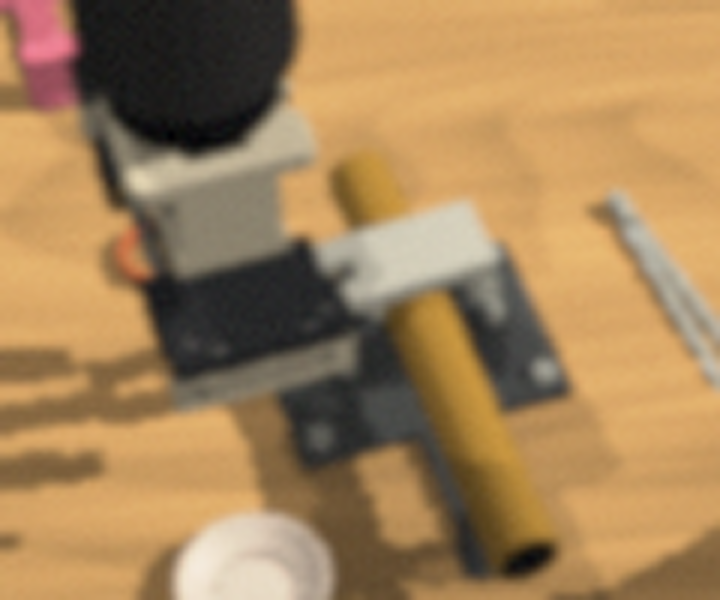

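```bash
python3 -m handwheel '[[[0.03,0.0005,0.0005,-0.0008,0],[0.02,0.0005,0.0005,-0.0008,0],[0.0,0.0005,0.0005,-0.0008,0],[0.0,0.0005,0.0005,-0.0008,0],[0.0,0.0005,0.0005,-0.0008,0],[0.0,0.0005,0.0005,-0.0008,0],[0.0,0.0005,0.0005,-0.0008,0]]]' 35; python3 -c "
from h import *; s=st()"
```

```text
t: 10.77
eef_pos: [0.5798, -0.1122, 0.0635]
ee_rot: [-3.138, 0.002, -2.909]
force: [-3.0, -1.7, 2.7]
width: 0.0192
t 10.77 jig xyz mm [ -0.2 -94.5  63.5] yawerr deg 0.10 tilt [-3.1382e+00  2.4000e-03] F jig [-3.3 -1.   2.7] M [-0.72  1.22  0.01] w 0.0192
```

```bash
python3 -m handwheel '[[[0.0,0,-0.0015,-0.0013,0],[0.0,0,-0.003,-0.0027,0],[0.0,0,-0.0045,-0.004,0],[0.0,0,-0.006,-0.0053,0],[0.0,0,-0.0075,-0.0067,0],[0.0,0,-0.009,-0.008,0],[0.0,0,-0.0105,-0.0093,0],[0.0,0,-0.012,-0.0107,0],[0.0,0,-0.0135,-0.012,0],[0.0,0,-0.0147,-0.0131,0],[0.0,0,-0.0147,-0.0131,0],[0.0,0,-0.0147,-0.0131,0]]]'; python3 -c "
from h import *; s=st()
from station import grab_frame
for n in ['side','wrist','scene']: cv2.imwrite('pics/'+n+'7.png',grab_frame(n))
a=cv2.imread('pics/scene7.png');cv2.imwrite('pics/sc7.png',cv2.resize(a[170:270,250:370],None,fx=6,fy=6,interpolation=2))
a=cv2.imread('pics/wrist7.png');cv2.imwrite('pics/wr7.png',cv2.resize(a[100:300,220:420],None,fx=3.9,fy=2.9,interpolation=2))
"
```

```text
t: 11.77
eef_pos: [0.5827, -0.126, 0.076]
ee_rot: [-3.139, 0.002, -2.909]
force: [-0.8, 7.2, -7.2]
width: 0.0192
t 11.77 jig xyz mm [  -0.6 -108.5   76. ] yawerr deg 0.07 tilt [-3.1393e+00  1.6000e-03] F jig [ 0.9  7.2 -7.2] M [ 2.39  0.12 -0.03] w 0.0192
```

View pics/wr7.png

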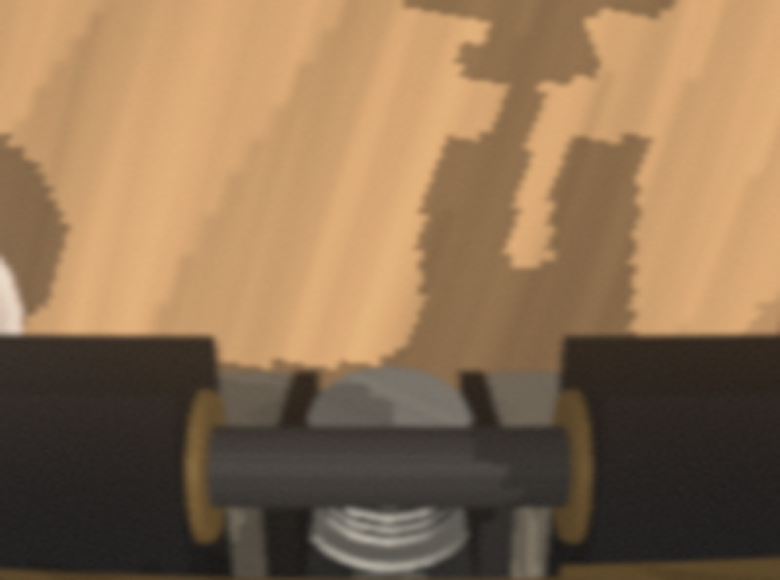

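View pics/side7.png

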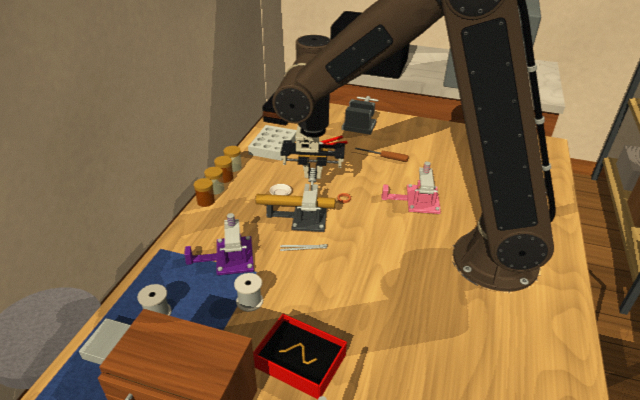

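```bash
python3 -m handwheel '[[[0.0,0,0.0032,-0.005,0],[0.0,0,0.0075,-0.0091,0],[0.0,0,0.0121,-0.0128,0],[0.0,0,0.0169,-0.0163,0],[0.0,0,0.0219,-0.0195,0],[0.0,0,0.027,-0.0224,0],[0.0,0,0.0323,-0.0249,0],[0.0,0,0.0378,-0.0272,0],[0.0,0,0.0378,-0.0272,0],[0.0,0,0.0378,-0.0272,0]]]'; python3 -c "
from h import *; s=st(); p=jp(s)*1e3; print('r',np.hypot(p[1]+36,p[2]+19-30),'b',np.arctan2(-p[1]-36,p[2]-11))
from station import grab_frame
for n in ['side','scene']: cv2.imwrite('pics/'+n+'8.png',grab_frame(n))
a=cv2.imread('pics/scene8.png')[160:260,250:370];b=cv2.imread('pics/side8.png')[130:230,260:380];cv2.imwrite('pics/c8.png',cv2.resize(np.hstack([a,b]),None,fx=3.3,fy=4.5,interpolation=2))
"
```

```text
t: 12.75
eef_pos: [0.5739, -0.0886, 0.1033]
ee_rot: [-3.14, 0.002, -2.909]
force: [0.7, 2.6, -10.2]
width: 0.0192
t 12.75 jig xyz mm [ -0.6 -70.1 103.3] yawerr deg 0.11 tilt [-3.1396e+00  1.9000e-03] F jig [  1.2   2.3 -10.2] M [ 0.43 -0.31 -0.03] w 0.0192
r 98.42832701653401 b 0.3540869427046596
```

View pics/c8.png

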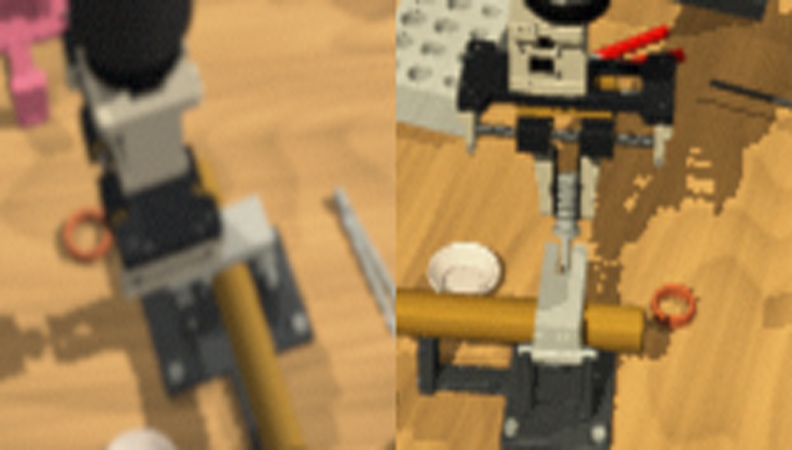

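```bash
python3 -m handwheel '[[[0.0,0,0.005,-0.0018,0],[0.0,0,0.0107,-0.0034,0],[0.0,0,0.0165,-0.0046,0],[0.0,0,0.0223,-0.0055,0],[0.0,0,0.0282,-0.006,0],[0.0,0,0.0325,-0.0062,0],[0.0,0,0.0347,-0.0062,0],[0.0,0,0.0347,-0.0062,0],[0.0,0,0.0347,-0.0062,0]]]'; python3 -c "
from h import *; s=st(); p=jp(s)*1e3; print('r',np.hypot(p[1]+36,p[2]+19-30),'b',np.arctan2(-p[1]-36,p[2]-11))
from station import grab_frame
for n in ['side','scene','wrist']: cv2.imwrite('pics/'+n+'9.png',grab_frame(n))
a=cv2.imread('pics/scene9.png')[160:260,250:370];b=cv2.imread('pics/side9.png')[130:230,260:380];cv2.imwrite('pics/c9.png',cv2.resize(np.hstack([a,b]),None,fx=3.3,fy=4.5,interpolation=2))
a=cv2.imread('pics/wrist9.png');cv2.imwrite('pics/wr9.png',cv2.resize(a[100:300,220:420],None,fx=3.9,fy=2.9,interpolation=2))
"
```

```text
t: 13.6
eef_pos: [0.5658, -0.0547, 0.1092]
ee_rot: [-3.14, 0.002, -2.909]
force: [1.0, -1.4, -8.5]
width: 0.0193
t 13.60 jig xyz mm [ -0.7 -35.3 109.2] yawerr deg 0.10 tilt [-3.14e+00  1.80e-03] F jig [ 0.6 -1.6 -8.5] M [-0.91 -0.7  -0.03] w 0.0193
r 98.20743933340212 b -0.0073287322054887095
```

View pics/c9.png

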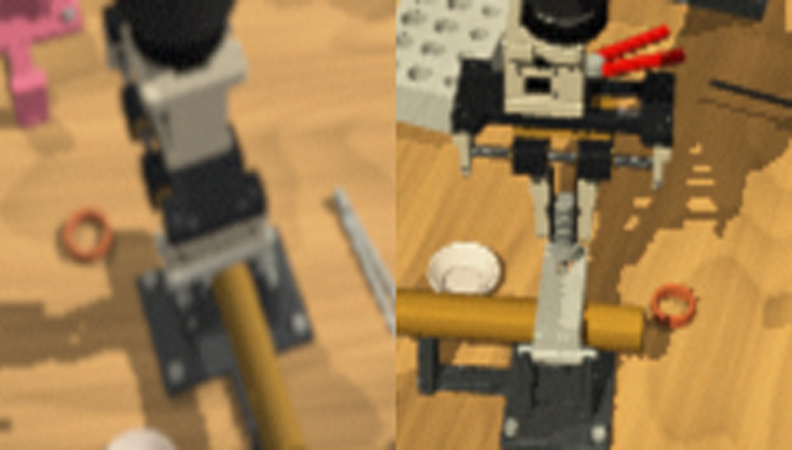

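View pics/wr9.png

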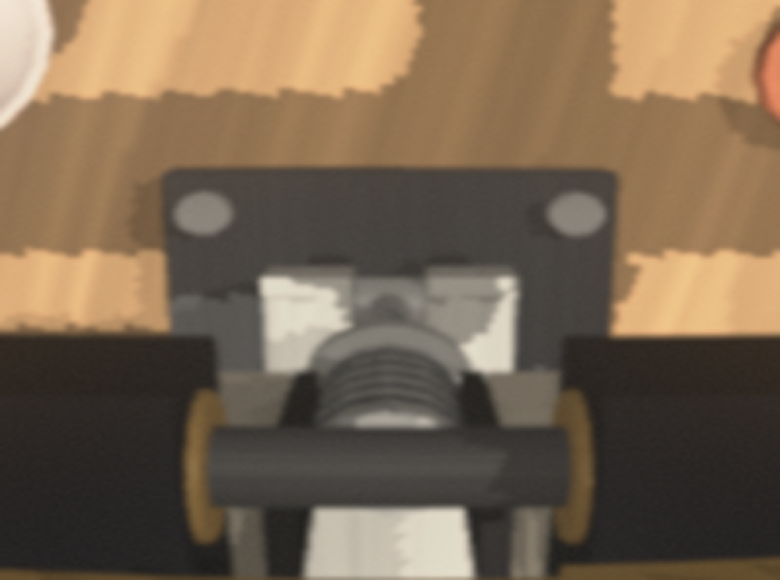

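```bash
python3 -m handwheel '[[[0.0,0,0,0.002,0],[0.0,0,0,0.004,0],[0.0,0,0,0.006,0],[0.0,0,0,0.008,0],[0.0,0,0,0.0095,0],[0.0,0,0,0.011,0],[0.0,0,0,0.012,0],[0.0,0,0,0.0125,0],[0.0,0,0,0.013,0],[0.0,0,0,0.013,0]]]'; python3 -c "
from h import *; s=st(); p=jp(s)*1e3; print('r',np.hypot(p[1]+36,p[2]+19-30),'b',np.arctan2(-p[1]-36,p[2]-11))
from station import grab_frame
for n in ['wrist']: cv2.imwrite('pics/'+n+'10.png',grab_frame(n))
a=cv2.imread('pics/wrist10.png');cv2.imwrite('pics/wr10.png',cv2.resize(a[100:300,220:420],None,fx=3.9,fy=2.9,interpolation=2))
"
```

```text
t: 14.58
eef_pos: [0.5662, -0.0552, 0.0975]
ee_rot: [-3.139, 0.002, -2.909]
force: [-4.3, -1.6, 6.8]
width: 0.019
t 14.58 jig xyz mm [ -0.5 -35.8  97.5] yawerr deg 0.10 tilt [-3.1393e+00  2.5000e-03] F jig [-4.6 -0.6  6.8] M [-0.86  1.33 -0.02] w 0.0190
r 86.45698442613704 b -0.0019211937048259605
```

View pics/wr10.png

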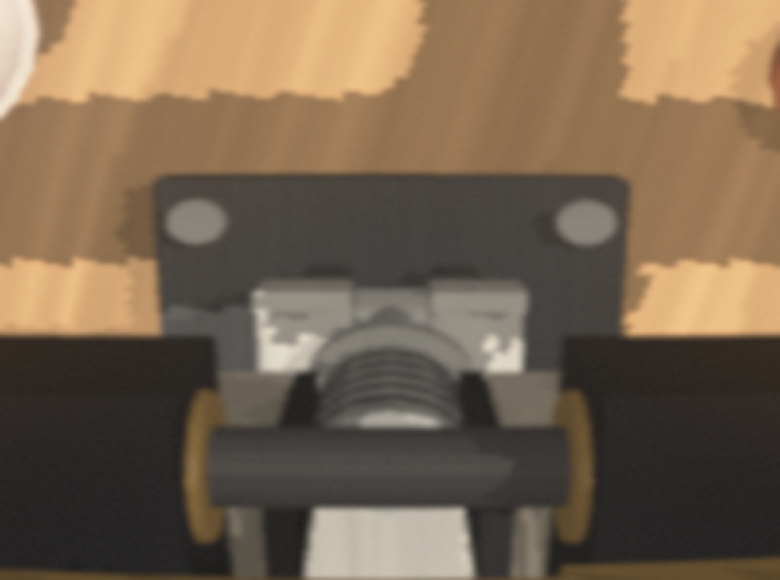

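Run:
```python
from h import *
from station import arm
s=arm.get_state(); im=cv2.imread("pics/wrist10.png"); tl=(s['eef_pos'],s['ee_rot'])
out=[]
for b,foot in ((0,.0525),(0,.056),(.03,.056)):
    a=cv2.resize(im[150:230,270:370],None,fx=7,fy=7,interpolation=cv2.INTER_CUBIC)
    J2=list(jig2w([.0003,0,0],J)[0][:2])+[J[2]]
    u=np.array([0,-np.sin(b),np.cos(b)]);v=np.array([0,np.cos(b),np.sin(b)]);e=np.array([1,0,0])
    for r,R in ((foot+.005,.013),(foot,.013),(foot+.042,.010)):
        t=np.linspace(0,2*np.pi,60)[:,None]
        P=np.array([0,-.036,.03])+r*u+R*(np.cos(t)*e+np.sin(t)*v)
        q=(proj("wrist",jig2w(P,J2),tl)-[270,150])*7+3
        cv2.polylines(a,[q.astype(int)],True,(0,255,0),1)
    for x0,x1 in ((-.02,-.006),(.006,.02)):
        for pts in ([(.085,.029),(.089,.029)],[(.085,.025),(.089,.016)]):
            P=[capP(pts[0][0],x0,-.036,pts[0][1]),capP(pts[0][0],x1,-.036,pts[0][1]),capP(pts[1][0],x1,-.036,pts[1][1]),capP(pts[1][0],x0,-.036,pts[1][1])]
            q=(proj("wrist",jig2w(P,J2),tl)-[270,150])*7+3
            cv2.polylines(a,[q.astype(int)],True,(0,0,255),1)
    out.append(a[:400])
cv2.imwrite("pics/ov10.png",cv2.resize(np.vstack([np.hstack(out[:2]),np.hstack([out[2],out[2]*0])]),(800,460)))
cv2.imwrite("pics/ov10b.png",out[0]);cv2.imwrite("pics/ov10c.png",out[1])
```

```text
(no output)
```

View pics/ov10b.png

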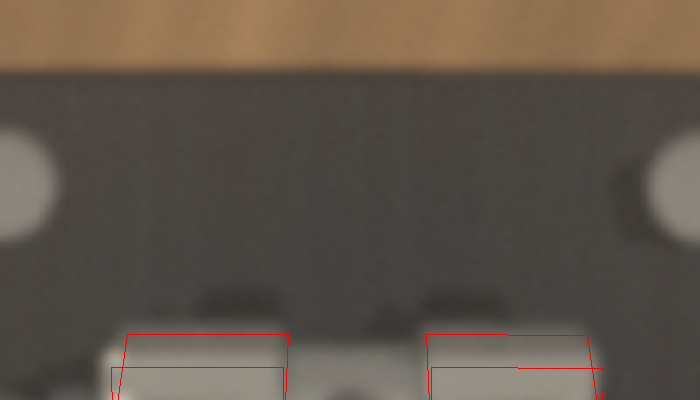

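Cropped too high; redo lower.

Run:
```python
from h import *
from station import arm
s=arm.get_state(); im=cv2.imread("pics/wrist10.png"); tl=(s['eef_pos'],s['ee_rot'])
out=[]
for b,foot in ((0,.0525),(0,.056)):
    o=[280,185]
    a=cv2.resize(im[185:245,280:360],None,fx=9,fy=9,interpolation=cv2.INTER_CUBIC)
    J2=list(jig2w([.0003,0,0],J)[0][:2])+[J[2]]
    u=np.array([0,-np.sin(b),np.cos(b)]);v=np.array([0,np.cos(b),np.sin(b)]);e=np.array([1,0,0])
    for r,R in ((foot+.005,.013),(foot,.013),(foot+.042,.010)):
        t=np.linspace(0,2*np.pi,60)[:,None]
        P=np.array([0,-.036,.03])+r*u+R*(np.cos(t)*e+np.sin(t)*v)
        q=(proj("wrist",jig2w(P,J2),tl)-o)*9+4
        cv2.polylines(a,[q.astype(int)],True,(0,255,0),1)
    for x0,x1 in ((-.02,-.006),(.006,.02)):
        P=[capP(h[0],x,-.036,h[1]) for h,x in (((.085,.029),x0),((.085,.029),x1),((.089,.029),x1),((.089,.029),x0))]
        q=(proj("wrist",jig2w(P,J2),tl)-o)*9+4
        cv2.polylines(a,[q.astype(int)],True,(0,0,255),1)
    out.append(a)
cv2.imwrite("pics/ov10d.png",cv2.resize(np.vstack(out),(600,800))[:800]) if 0 else [cv2.imwrite(f"pics/ov10{k}.png",o) for k,o in zip("de",out)]
```

```text
(no output)
```

View pics/ov10d.png

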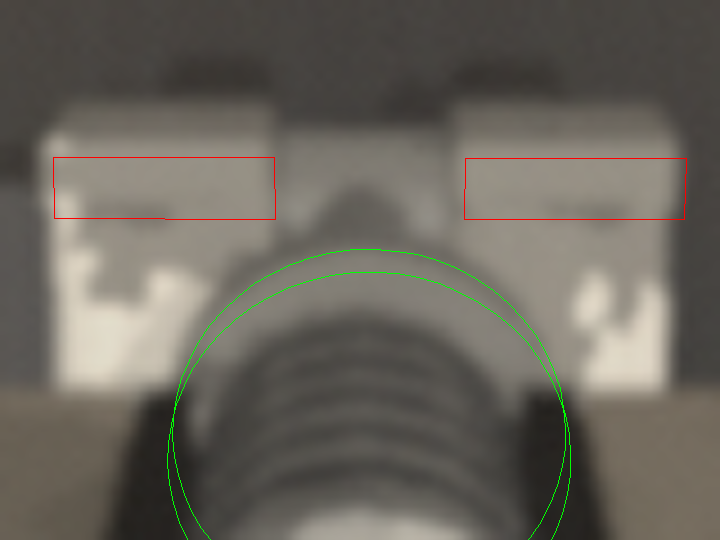

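View pics/ov10e.png

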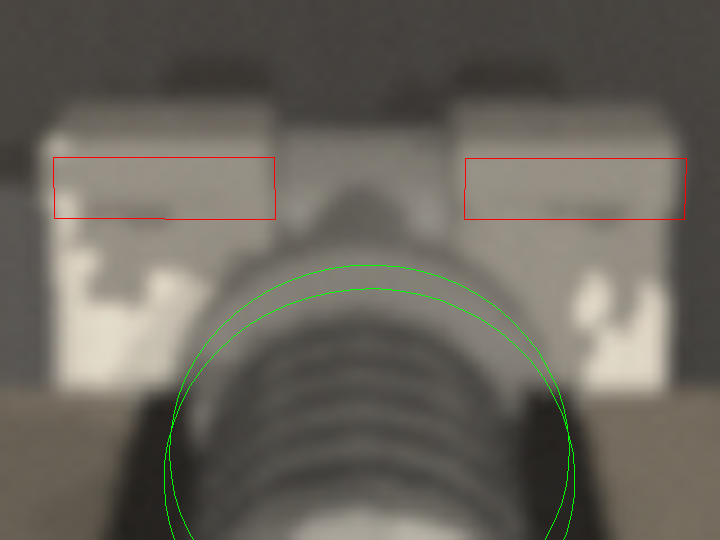

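```bash
python3 -m handwheel '[[[0.0,0,0,-0.0003,0],[0.03,0,0,-0.0003,0],[0.05,0,0,-0.0003,0],[0.05,0,0,-0.0003,0],[0.05,0,0,-0.0003,0],[0.05,0,0,-0.0003,0],[0.05,0,0,-0.0003,0]]]'; python3 -c "
from h import *; s=st()
from station import grab_frame
for n in ['wrist']: cv2.imwrite('pics/'+n+'11.png',grab_frame(n))
a=cv2.imread('pics/wrist11.png');cv2.imwrite('pics/wr11.png',cv2.resize(a[150:250,260:380],None,fx=6,fy=6,interpolation=2))
"
```

```text
t: 15.22
eef_pos: [0.5663, -0.0551, 0.0978]
ee_rot: [-3.139, 0.003, -2.908]
force: [-0.2, 0.5, -0.5]
width: 0.0488
t 15.22 jig xyz mm [ -0.3 -35.8  97.8] yawerr deg 0.11 tilt [-3.1394e+00  2.8000e-03] F jig [-0.1  0.5 -0.5] M [0.11 0.01 0.05] w 0.0488
```

View pics/wr11.png

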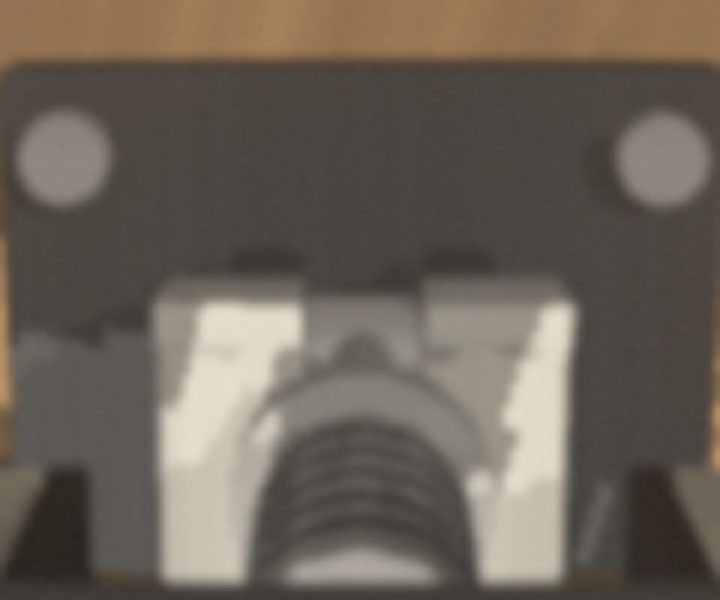

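```bash
python3 -m handwheel '[[[0.05,0,0,-0.005,0],[0.05,0,0,-0.02,0],[0.05,0,0,-0.045,0],[0.05,0,0,-0.07,0],[0.05,0,0.01,-0.095,0],[0.05,0,0.03,-0.11,0],[0.05,0,0.055,-0.11,0],[0.05,0,0.07,-0.11,0],[0.05,0,0.08,-0.11,0],[0.05,0,0.08,-0.11,0]]]'; python3 -c "
from h import *; s=st()
from station import grab_frame
for n in ['wrist','scene','side']: cv2.imwrite('pics/'+n+'12.png',grab_frame(n))
a=cv2.imread('pics/wrist12.png')[60:220,240:400]
b=cv2.imread('pics/scene12.png')[170:250,270:350];c=cv2.imread('pics/side12.png')[150:230,270:350]
f=lambda i:cv2.resize(i,(400,400),interpolation=2)
cv2.imwrite('pics/wr12.png',np.hstack([f(a),f(b)])); cv2.imwrite('pics/si12.png',cv2.resize(c,(600,600),interpolation=2))
"
```

```text
t: 16.1
eef_pos: [0.5472, 0.0243, 0.208]
ee_rot: [-3.14, 0.003, -2.907]
force: [0.7, 0.4, -0.4]
width: 0.0501
t 16.10 jig xyz mm [ -0.7  45.8 208. ] yawerr deg 0.20 tilt [-3.1396  0.0033] F jig [ 0.8  0.3 -0.4] M [ 0.02  0.03 -0.03] w 0.0501
```

View pics/wr12.png

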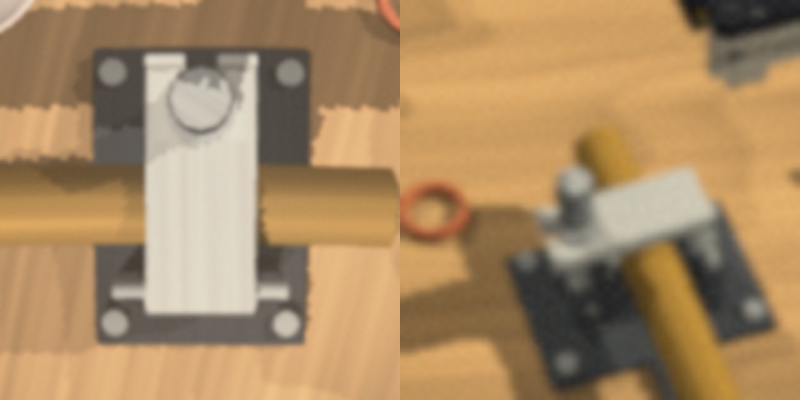

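View pics/si12.png

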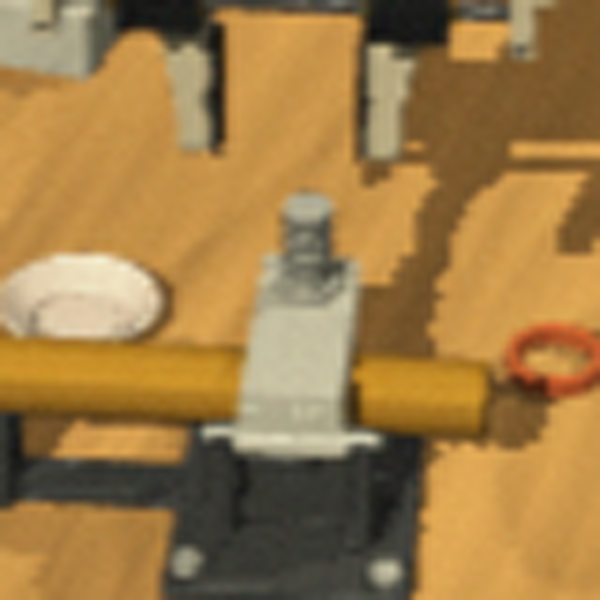

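View pics/scene12.png

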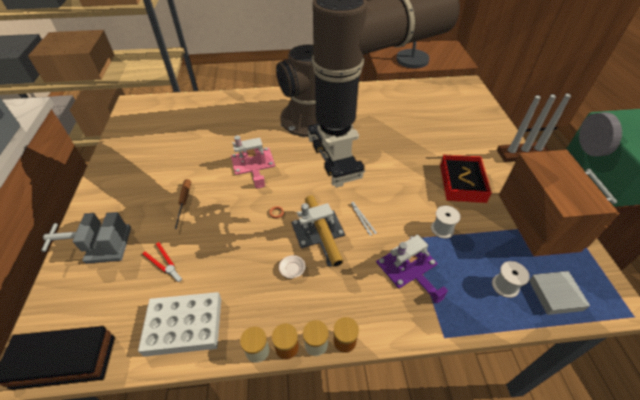

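Run:
```python
from h import *
from station import arm
s=arm.get_state(); tl=(s['eef_pos'],s['ee_rot'])
for b in (-.02,0,.02,.05):
  for foot in (.0525,.056):
    r=foot+.042;P=jig2w(boltP(r,b),J)
    L=proj('wrist',jig2w([[.01,-.036,.03+r],[-.01,-.036,.03+r]],J),tl)
    print(b,foot,[proj(c,P,tl)[0].round(1) for c in('wrist','scene','side')],'diam',round(L[1,0]-L[0,0],1))
print([proj('wrist',jig2w(capP(.087,x,-.036,.029),J),tl)[0].round(1) for x in(-.02,.02)],proj('wrist',jig2w([[.05,-.07,.01],[-.05,-.07,.01],[.05,.07,.01]],J),tl).round(1))
o=[]
for n,x,y in (('wrist',290,70),('scene',295,195),('side',295,170)):
    o.append(cv2.resize(cv2.imread(f'pics/{n}12.png')[y:y+50,x:x+60] if n=='wrist' else cv2.imread(f'pics/{n}12.png')[y:y+40,x:x+48],(400,333),interpolation=2))
cv2.imwrite('pics/z12.png',np.vstack([np.hstack(o[:2])]));cv2.imwrite('pics/z12b.png',o[2])
```

```text
-0.02 0.0525 [array([320.5, 105. ]), array([305.5, 204.9]), array([310.2, 176.7])] diam 26.1
-0.02 0.056 [array([320.5, 104.8]), array([305.5, 204.1]), array([310.2, 175.7])] diam 26.4
0 0.0525 [array([320.5, 102.6]), array([304.9, 205.1]), array([310.2, 176.3])] diam 26.1
0 0.056 [array([320.5, 102.3]), array([304.8, 204.3]), array([310.2, 175.4])] diam 26.4
0.02 0.0525 [array([320.5, 100.2]), array([304.2, 205.3]), array([310.3, 176. ])] diam 26.1
0.02 0.056 [array([320.5,  99.8]), array([304.2, 204.4]), array([310.3, 175. ])] diam 26.4
0.05 0.0525 [array([320.5,  96.6]), array([303.2, 205.5]), array([310.3, 175.5])] diam 26.1
0.05 0.056 [array([320.5,  96. ]), array([303.1, 204.7]), array([310.3, 174.5])] diam 26.4
[array([342.9,  85.7]), array([298. ,  85.7])] [[276.4  80.2]
 [364.3  80.3]
 [278.2 199.5]]
```

View pics/z12.png

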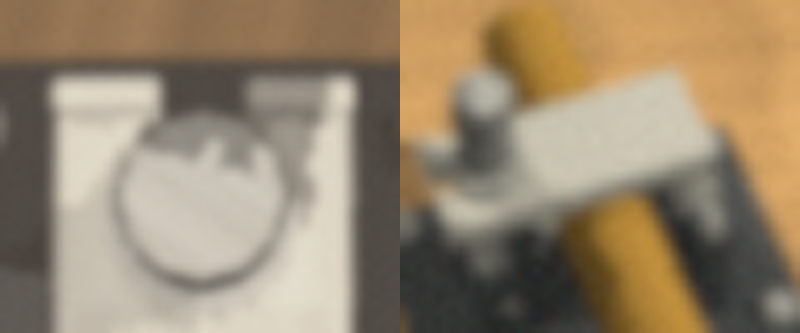

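View pics/z12b.png

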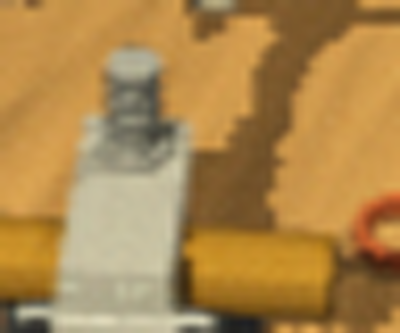

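```bash
python3 -c "
from station import arm; print(arm.job_done())"
```

```text
the job is handed in; nothing more can be done
None
```

The tube is clamped in the dark steel jig and the job is handed in at about 16 s, well inside the 64 s limit. The pink and purple look-alikes and the other things on the bench were left alone.

- **Hinged half:** I swung it over with the closed fingertips. It met the tube with the fingertip about 83.5 mm above the bench. I pressed it to 14.3 N, within the 10–18 N range.
- **Swing bolt:** I pinched the knob across the jig's x and pulled it out until the arm felt about 10 N, with the foot roughly 67 mm from the pivot. I swung the bolt upright, lowered the knob, opened the fingers and backed off.
- **Last checks:**
  - In the wrist picture the knob is upright (about 0.01 rad), with its foot on the tines just inside the lips.
  - The scene and side pictures put the knob's top at the seated height rather than resting on the lips.
  - The arm stands about 0.21 m up and reads no contact force.
- **One disagreement:** when I lowered the knob, contact came about 3 mm higher than the arm positions predicted. The arm was then pressing down with 6.8 N, still with the fingers closed on the knob. It could have meant the foot was on the lips, so I compared the pictures before and after letting go. They show the foot inside the lips, so I put the difference down to a small slip in the grip or calibration error.

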